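# Hold the capsule tub's spring guard open

### The arm

A 7-joint arm with a two-finger parallel gripper is mounted at the origin on the work surface. World frame = base frame: x ahead of the robot, y to its left, z up, the work surface at z = 0. Lengths are in m, angles in rad, forces in N, time in s.
With the tool pointing down it reaches from about 0.35 to 0.9 m from the base axis. Payload 19.9 kg.
Tool frame: the origin (TCP) lies midway between the tips of the shut fingers; the grasp point (between the pads) lies 19 mm behind it; z points along the fingers, y is the line along which they close (so a half turn about z gives the same grasp; the last joint's range is limited). The gripper opens to 85 mm and grips with 20 to 120 N. Pads are 22 mm wide; open, the fingers measure 114 mm over their backs; the gripper's body (76 mm by 85 mm) begins 54 mm behind the grasp point. The pads swing forward as they close: fully open they stand 13 mm farther back than shut.
Start: joints at [1.232, 0.417, -0.01, 1.614, 0.005, 1.111, -0.053], TCP at [0.183, -0.597, 0.231] pointing down, gripper open.
Joint ranges: [-2.81, 2.81], [-0.39, 2.02], [-1.27, 1.25], [0.06, 2.57], [-1.19, 4.33], [0.19, 2], [-2.82, 2.82]. Speed limits (rad/s): [1.89, 1.89, 2.39, 2.39, 3.01, 3.01, 3.01].

### API

Orientations are given as a unit quaternion [x, y, z, w].
In Python, from rig import env gives the robot as it stands. The module is installed in compiled form; this text tells all that it offers.
- The arm moves only by the tool carry_out, never from a script. Its argument "targets" is a list of rows, each a list of 5 numbers: the shift along the world's x, y, z in cm, then the turn about the world's z in rad, then the finger opening in cm, from 0 to 8.54. In form: [[tx, ty, tz, roll, hand], ...]. A call has 1 to 8 rows; each row is the pose to reach, as a shift and turn from the pose commanded when the call began; what a row does not reach only later rows make up. A row lasts 1/12 s, in which the tool goes at most 41.7 mm and 7.16 degrees, less where a joint would pass 70% of its speed; a pose out of reach is approached as far as the arm can. A call with a gripper value outside its range is refused whole. The fingers move at their own pace and stop on an object; the grip force is fixed at half the most. Time passes only in rows, so rows that repeat a pose let the fingers close. It gives the time, the measured TCP pose, the force, the opening and the grip force at its end, in the units of the state.
- env.get_obs(): the state, without advancing time (a new reading comes with each control period).
- env.read_camera(name): name is "side" or "top" or "wrist"; returns (picture, depth): 420x560x3 uint8, blue, green, red; 420x560 float32, m along the optical axis (not along the pixel's ray), 0 where there is no reading.
- env.camera_model(name): a dict with "mtx" (3x3 intrinsics, pixels), "extrinsics" (4x4, takes a point from camera to world coordinates). Camera axes: x right, y down, z forward; pixel columns grow to the right and rows downward; lengths in m; the calibration is good to about 2 mm. A picture is of the moment at which its call begins: read the wrist's pose just before it. camera_model takes no time and is no camera call; for the wrist camera it gives the pose at the moment of the call.
- env.job_done(): hands the job in; it is judged then, once.
Trained networks look in the newest picture that a camera, given by its name, has taken for a name from the list of things; names that differ only in an ending like _2 or _b are one class to them, and where a whole thing is asked for, a point or a joint stands for the part that bears it (a point fixed in the world has none). Each returns a list of dicts, best first, with "confidence" (0 to 1); they miss things now and then, are a little off and sometimes report something else, mostly with a low value. They report only what shows in the picture. A call takes as long as a camera call.
- env.outline_of(label, camera): "region" (420x560 bool, what is visible of it) and "uv" ([column, row] in pixels, amid what is visible of it).
The state is a dict: "time": time; "q": joint angles; "qd": joint speeds; "joint_torque": joint torques, N m; "position": TCP position; "tcp_rot": TCP orientation; "force": force on the tool from outside, world axes, zero at the start; "ft_torque": the same for the moment, N m; "opening": opening from 0.0 (shut) to 1.0 (fully open); "gripper_force": force on a finger pad.
Only numpy, scipy, OpenCV 4.12 (cv2) and the standard library are available. Lean on these libraries where they do the work, as an engineer would, in place of code of your own. Each camera call takes 0.05 s, during which the arm holds its last target. There are 200 camera calls.

### The job

Lift the blue lid of the laundry-capsule tub right back until it rests open on its stop, and let go of it. Then take the orange spring guard inside by its yellow grip, raise it to 45 degrees and hold it there so that I can take capsules out: finish while still holding it, since it snaps shut when let go. Leave the bottles and other things on the counter where they are.

Things in the scene. Friction and masses are not known exactly. Their poses are not given: they have to be found in the camera images.
- tub: White capsule tub, fixed to the counter, 165 (x) x 250 (y) x 130 mm high, walls 5 mm. Origin: centre of its underside, on the counter. Its x axis points from its front to its hinge side (away from the robot, give or take its yaw), y along the hinges, z up. Capsules lie in it under an orange guard; a blue lid shuts over all.
- lid (a joint): Angle of the blue lid (170 x 254 x 6 mm, about 0.3 kg), rad: 0 shut, 1.83 resting open on its stop, leaning back past upright. Hinge line along the tub's y, at x = 82.5, z = 131 mm from the tub's origin; the plate reaches 170 mm from it. Below about 1.45 rad it falls shut when let go; past 1.6 rad it falls back on its stop.
- lid_grip (a point): White upright tab on the lid near its front edge, 18 mm thick along the tub's y, 26 mm long, round-topped. Point: centre of the round top (radius 13 mm), where to pinch it; on the tub's middle line, 150 mm from the lid's hinge line, 36 mm above the lid's underside (30 above its upper face). Its y runs through its thickness; it turns with the lid. Shut: x = -67.5, z = 167 mm from the tub's origin.
- guard (a joint): Angle of the orange spring guard inside the tub, under the lid (146 x 234 x 4 mm), rad: 0 shut and level, 0.785 = 45 degrees, stop at 1.4. Hinge line along the tub's y, at x = 74.5, z = 82 mm from the tub's origin. A spring and its weight shut it when let go: lifting it at its grip takes about 2.5 N when shut, 4 N at 45 degrees.
- guard_grip (a point): Yellow upright tab on the guard, 18 mm thick along the tub's y, 26 mm long. Point: centre of its round top (radius 13 mm), where to pinch it; on the tub's middle line, 115 mm from the guard's hinge line, 32 mm above the guard's underside (28 above its upper face). y through its thickness; turns with the guard. Shut: x = -40.5, z = 114 mm from the tub's origin; front wall 37 mm away.
- jug: Bystander: blue round detergent jug with white cap and rear handle, 104 mm diameter, 235 mm tall. Origin: centre of its underside.
- spray: Bystander: green spray bottle with white trigger head, 72 mm diameter, 210 mm tall. Origin: centre of its underside.
- can: Bystander: yellow can with a red band, 66 mm diameter, 190 mm tall. Origin: centre of its underside.
- sheets: Bystander: yellow and purple carton of dryer sheets lying flat, 110 x 170 x 55 mm. Origin: centre of its underside.
- brush: Bystander: flat brush with a wooden handle, lying down. Origin: in its underside.
- soap: Bystander: green and metal soap tin, 65 x 90 x 38 mm. Origin: centre of its underside.
- cup: Bystander: red measuring cup beside the tub, 64 mm diameter, 60 mm tall. Origin: centre of its underside.

How it is judged:
By the outcome, as a careful person would: the job done as asked, in the order asked, and still so for the second after the job is handed in, while the arm keeps its last pose, push and grip.
It also fails if it takes over 51 s, if anything falls off the work surface, if the arm or the gripper's body presses on something with over 40 N, if the wrist force passes 120 N, or if a joint passes its speed limit or range.

## Working session

There is one attempt and no reset: what is moved stays moved. The work goes in short steps, Python scripts to look and compute and a tool call to move; the robot and the scene stay as the last step left them, time stands still between calls to the robot, and variables do not carry over. Pictures are saved under pics/ and viewed, at most 10 in all, crops included, and the job is handed in when it is done.

Besides the shell and the picture viewer there is one more tool, called after "Call:" by a JSON object that holds its "method" and its "body", one argument or row to a line. carry_out: Moves the arm, as the interface text tells. Its arguments: {"type":"object","properties":{"targets":{"type":"array"}},"required":["targets"]}

```bash
mkdir -p pics
cat > h.py <<'E'
import numpy as np,cv2
from rig import env
def world(cam,depth,M,mask):
    v,u=np.nonzero(mask&(depth>0)); z=depth[v,u]
    K=M['mtx'];p=np.stack([(u-K[0,2])*z/K[0,0],(v-K[1,2])*z/K[1,1],z,np.ones_like(z)])
    return (M['extrinsics']@p)[:3].T
E
python3 - <<'E'
from h import *
o=env.get_obs();print(o['time'],o['position'],o['tcp_rot'],o['opening'],o['force'])
ims=[]
for c in ['top','side']:
    M=env.camera_model(c);im,d=env.read_camera(c);ims.append(im)
    print(c,M['extrinsics'].round(3).tolist(),M['mtx'][0,0])
    for n in ['tub','lid','lid_grip','jug','spray','can','sheets','brush','soap','cup']:
        for r in env.outline_of(n,c)[:1]:
            P=world(c,d,M,r['region'])
            print(n,round(r['confidence'],2),np.round(r['uv']),r['region'].sum(),np.median(P,0).round(3),np.percentile(P,2,axis=0).round(3),np.percentile(P,98,axis=0).round(3))
            if n=='lid':np.save('lid_%s.npy'%c,P)
            if n=='lid_grip':np.save('grip_%s.npy'%c,P)
cv2.imwrite('pics/a.png',ims[0]);cv2.imwrite('pics/b.png',ims[1])
print(env.get_obs()['time'])
E
```

```text
0.0 [ 0.18329746 -0.59716841  0.23067953] [ 9.88928974e-01  1.48388444e-01 -1.31271124e-04 -5.80427406e-04] 1.0001442570572578 [-0.30952855 -0.26939353 -0.29760096]
top [[0.007, -0.976, 0.219, 0.221], [-1.0, -0.007, 0.002, -0.046], [-0.0, -0.219, -0.976, 1.781], [0.0, 0.0, 0.0, 1.0]] 483.0357299875912
tub 0.85 [236. 225.] 3867 [0.55  0.095 0.137] [ 0.456 -0.03   0.036] [0.652 0.221 0.147]
lid 0.68 [235. 221.] 3510 [0.553 0.097 0.137] [ 0.46  -0.027  0.128] [0.647 0.222 0.147]
lid_grip 0.65 [236. 220.] 3466 [0.553 0.097 0.137] [ 0.463 -0.026  0.129] [0.647 0.221 0.147]
jug 0.81 [406. 207.] 1113 [ 0.595 -0.49   0.153] [ 0.556 -0.577 -0.002] [ 0.672 -0.455  0.238]
spray 0.76 [137. 220.] 666 [0.558 0.436 0.138] [0.523 0.411 0.001] [0.601 0.472 0.215]
can 0.6 [135. 272.] 568 [0.373 0.429 0.179] [0.346 0.413 0.011] [0.404 0.472 0.196]
sheets 0.96 [202. 178.] 1422 [0.737 0.237 0.055] [0.683 0.15  0.015] [0.794 0.316 0.064]
brush 0.89 [265. 183.] 431 [ 0.729 -0.002  0.017] [ 0.66  -0.023 -0.005] [0.836 0.027 0.027]
soap 0.78 [337. 184.] 496 [ 0.711 -0.264  0.036] [ 0.673 -0.309 -0.002] [ 0.7
[... 466 characters left out ...]
0.554 0.079 0.137] [ 0.461 -0.035  0.131] [0.648 0.216 0.165]
jug 0.87 [348. 306.] 3051 [ 0.599 -0.539  0.13 ] [ 0.561 -0.562 -0.   ] [ 0.698 -0.4    0.235]
spray 0.91 [240. 146.] 818 [0.565 0.426 0.12 ] [0.527 0.403 0.009] [0.609 0.457 0.21 ]
can 0.59 [191. 148.] 697 [0.382 0.418 0.128] [0.349 0.402 0.011] [0.413 0.469 0.192]
sheets 0.7 [301. 185.] 923 [0.748 0.171 0.052] [0.692 0.141 0.002] [0.799 0.309 0.06 ]
brush 0.82 [312. 219.] 413 [ 0.723 -0.011  0.015] [ 0.65  -0.028  0.003] [0.835 0.022 0.023]
soap 0.87 [338. 261.] 411 [ 0.702 -0.26   0.036] [ 0.674 -0.309 -0.001] [ 0.757 -0.207  0.043]
cup 0.8 [255. 241.] 395 [ 0.484 -0.113  0.039] [ 0.457 -0.129  0.003] [ 0.512 -0.066  0.061]
1.1
```

View pics/a.png

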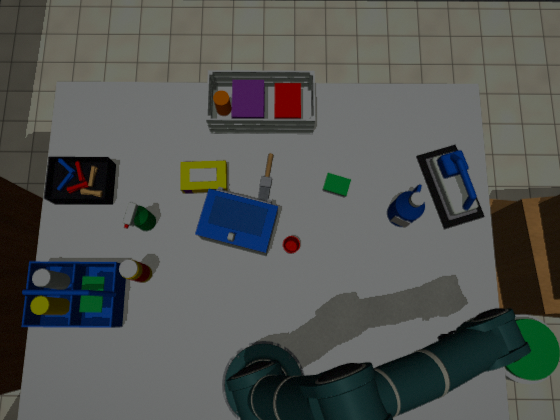

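View pics/b.png

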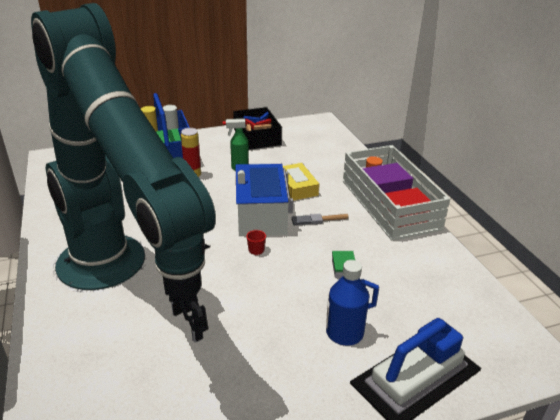

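The top view shows the tub shut at about (236,222), turned slightly. Its white tab is at (230,237), with the cup at (291,243) on the right. The side view shows the tab at (241,177) and nothing else near the tub. Next I fit the tub's pose.

Run:
```python
from h import *
for c in ['top','side']:
    P=np.load(f'lid_{c}.npy');z=P[:,2]
    L=P[(z>.122)&(z<.15)]
    r=cv2.minAreaRect((L[:,:2]*1000).astype(np.float32));print(c,r)
    T=P[z>.153];print(len(T),T.mean(0).round(4),T.max(0).round(4) if len(T) else 0,T.min(0).round(4))
# white tab pixels seen in both views -> triangulate
rays=[]
for c in ['top','side']:
    M=env.camera_model(c);im,d=env.read_camera(c)
    L=env.outline_of('lid',c)[0]['region'].astype(np.uint8)
    L=cv2.morphologyEx(L,cv2.MORPH_CLOSE,np.ones((13,13)))>0
    hsv=cv2.cvtColor(im,cv2.COLOR_BGR2HSV)
    w=(hsv[...,1]<70)&(hsv[...,2]>110)&L
    n,lab,st,ce=cv2.connectedComponentsWithStats(w.astype(np.uint8))
    for i in range(1,n):
        if st[i,4]>15:
            P=world(c,d,M,lab==i);print(c,st[i],ce[i],P.mean(0).round(4),P[:,2].max(),P[:,2].min())
o=env.get_obs();print(env.camera_model('wrist')['extrinsics'].round(3),o['position'])
```

```text
top ((555.1819458007812, 98.16175842285156), (255.17469787597656, 171.36097717285156), 75.64340209960938)
47 [0.4903 0.1129 0.1745] [0.5064 0.1244 0.185 ] [0.4784 0.1022 0.1577]
side ((557.3988647460938, 93.99894714355469), (263.89105224609375, 169.9532012939453), 76.12443542480469)
60 [0.4925 0.1045 0.1689] [0.5063 0.1201 0.1837] [0.4805 0.0895 0.1533]
side [238 170   7  14  84] [240.91666667 176.5       ] [0.4931 0.1079 0.1614] 0.18365531994560658 0.13376516059429966
[[ 0.292 -0.91  -0.295  0.26 ]
 [-0.956 -0.278 -0.091 -0.576]
 [ 0.001  0.309 -0.951  0.373]
 [ 0.     0.     0.     1.   ]] [ 0.18335013 -0.59750279  0.23126039]
```

Call:
{"method": "carry_out", "body": {
  "targets": [
    [1.5,3.5,2,0.12,8.5],
    [3,7,4,0.24,8.5],
    [4.5,10.5,6,0.36,8.5],
    [6,14,8,0.48,8.5],
    [7.5,17.5,9,0.6,8.5],
    [9,21,9,0.72,8.5],
    [10.5,24.5,9,0.84,8.5],
    [12,28,9,0.96,8.5]
  ]
}}

```text
time: 1.97
position: [0.3038, -0.3157, 0.3216]
tcp_rot: [0.807, 0.591, -0.0, 0.001]
force: [1.3, 0.6, -0.2]
opening: 0.993
gripper_force: 0.0
```

Call:
{"method": "carry_out", "body": {
  "targets": [
    [1.5,3.5,0,0.12,8.5],
    [3,7,0,0.24,8.5],
    [4.5,10.5,0,0.36,8.5],
    [6,14,0,0.48,8.5],
    [7.5,17.5,0,0.6,8.5],
    [9,21,0,0.72,8.5],
    [10.5,24.5,0,0.84,8.5],
    [12,28,0,0.96,8.5]
  ]
}}

```text
time: 2.63
position: [0.4237, -0.0356, 0.3216]
tcp_rot: [0.443, 0.897, -0.0, 0.001]
force: [2.0, -0.7, 0.8]
opening: 1.0
gripper_force: 0.0
```

Call:
{"method": "carry_out", "body": {
  "targets": [
    [1.5,3.5,0,0.12,8.5],
    [3,7,0,0.24,8.5],
    [4.5,10.5,0,0.36,8.5],
    [6,14,0,0.48,8.5],
    [6.8,15,-1,0.6,8.5],
    [6.8,15,-2,0.67,8.5],
    [6.8,15,-2,0.67,8.5],
    [6.8,15,-2,0.67,8.5]
  ]
}}

```text
time: 3.3
position: [0.4912, 0.1123, 0.3011]
tcp_rot: [0.128, 0.992, -0.0, -0.0]
force: [0.1, -0.4, 0.5]
opening: 0.995
gripper_force: 0.0
```

```bash
cat > w.py <<'E'
from h import *
import sys
from scipy.spatial.transform import Rotation as R
name,f=sys.argv[1],sys.argv[2]
o=env.get_obs();M=env.camera_model('wrist');im,d=env.read_camera('wrist')
y=R.from_quat(o['tcp_rot']).as_matrix()[:,1];print(o['time'],o['position'].round(4),'tool y deg',np.degrees(np.arctan2(y[1],y[0])),'F',o['force'].round(1),o['opening'])
for r in env.outline_of(name,'wrist')[:2]:
    P=world('wrist',d,M,r['region']);np.save('p.npy',P)
    print(name,round(r['confidence'],2),r['uv'],len(P),np.median(P,0).round(4),P.min(0).round(4),P.max(0).round(4))
cv2.imwrite('pics/'+f,im)
np.savez('last.npz',im=im,d=d,mtx=M['mtx'],ext=M['extrinsics'])
E
python3 w.py lid_grip w1.png
```

```text
3.3 [0.4912 0.1123 0.3011] tool y deg 75.30463787016924 F [ 0.1 -0.4  0.5] 0.9949251494145763
lid_grip 0.81 [282.0, 239.6] 31291 [0.542  0.0973 0.1366] [ 0.4443 -0.1031 -0.0035] [0.69   0.2763 0.3218]
```

View pics/w1.png

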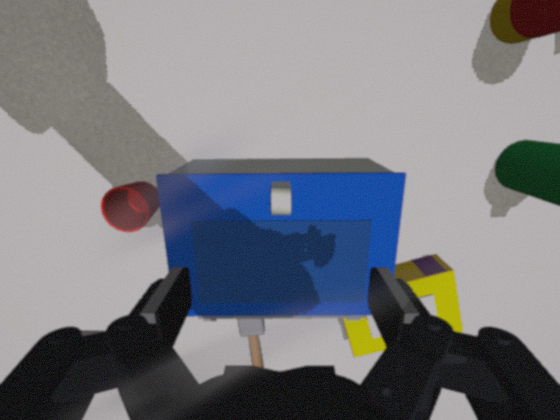

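The wrist view shows the lid square to the image, with the white tab at (282,198) between the open fingers. I measure it from depth.

Run:
```python
from h import *
L=np.load('last.npz');M=dict(mtx=L['mtx'],extrinsics=L['ext'])
hsv=cv2.cvtColor(L['im'],cv2.COLOR_BGR2HSV)
m=np.zeros((420,560),bool);m[174:220,262:302]=True
t=m&(hsv[...,1]<80)
v,u=np.nonzero(t);print(u.min(),u.max(),v.min(),v.max())
P=world('',L['d'],M,t&(L['d']>0))
b=np.zeros((420,560),bool);b[180:300,170:390]=True
Lid=world('',L['d'],M,b&(hsv[...,0]>100)&(hsv[...,1]>150)&~cv2.dilate(t.astype(np.uint8),np.ones((9,9))).astype(bool))
A=np.load('p.npy');A=A[(A[:,2]>.13)&(A[:,2]<.142)]
r=cv2.minAreaRect((A[:,:2]*1000).astype(np.float32));print(r)
for yaw in [np.radians(75.5-90)]:
    ex=np.array([np.cos(yaw),np.sin(yaw)]);ey=np.array([-ex[1],ex[0]])
    T=P[P[:,2]>.15]
    x=T[:,:2]@ex;y=T[:,:2]@ey
    print('tab x',np.percentile(x,[1,50,99]),'y',np.percentile(y,[1,50,99]),'z',np.percentile(T[:,2],[1,50,99]))
    c=(np.percentile(x,1)+np.percentile(x,99))/2*ex+(np.percentile(y,1)+np.percentile(y,99))/2*ey;print(c)
    x=A[:,:2]@ex;y=A[:,:2]@ey
    print('lid',np.percentile(x,[1,99]),np.percentile(y,[1,99]),'z',np.median(A[:,2]))
    # edge angle
q=[]
```

```text
271 290 182 214
((558.8040771484375, 95.13372802734375), (253.61521911621094, 173.40924072265625), 75.75231170654297)
tab x [0.43806724 0.44615255 0.46174058] y [0.22289331 0.23183418 0.23999275] z [0.15079329 0.17661341 0.17967557]
[0.49352211 0.11142408]
lid [0.43141364 0.59753578] [0.10914658 0.35490766] z 0.13661438309840906
```

Call:
{"method": "carry_out", "body": {
  "targets": [
    [0.2,0,-4,0,8.5],
    [0.2,0,-8,0,8.5],
    [0.2,0,-12,0,8.5],
    [0.2,0,-14.5,0,8.5],
    [0.2,0,-15.3,0,8.5],
    [0.2,0,-15.3,0,6],
    [0.2,0,-15.3,0,3],
    [0.2,0,-15.3,0,0]
  ]
}}

```text
time: 4.07
position: [0.4945, 0.1126, 0.1503]
tcp_rot: [0.127, 0.992, 0.0, 0.001]
force: [-0.1, -0.2, 1.6]
opening: 0.601
gripper_force: 0.0
```

Call:
{"method": "carry_out", "body": {
  "targets": [
    [0,0,0,0,0],
    [0,0,0,0,0],
    [0,0,0,0,0],
    [0,0,0,0,0]
  ]
}}

```text
time: 4.4
position: [0.494, 0.1129, 0.1494]
tcp_rot: [0.126, 0.992, 0.0, 0.001]
force: [-2.0, 0.7, 9.6]
opening: 0.197
gripper_force: 59.5
```

Run:
```python
import numpy as np
ex=np.array([.9685,-.249])
f=lambda t,a,b:np.array([-a*np.cos(t)+b*np.sin(t),a*np.sin(t)+b*np.cos(t)])
for a,b,ts in [(15,3.6,np.arange(0,1.9,.1)),(11.5,3.2,np.arange(0,.83,.0785))]:
    for t in ts:
        d=f(t,a,b)-f(0,a,b);print(round(t,3),(d[0]*ex).round(2),d[1].round(2))
```

```text
0.0 [ 0. -0.] 0.0
0.1 [ 0.42 -0.11] 1.48
0.2 [ 0.98 -0.25] 2.91
0.3 [ 1.68 -0.43] 4.27
0.4 [ 2.5  -0.64] 5.56
0.5 [ 3.45 -0.89] 6.75
0.6 [ 4.51 -1.16] 7.84
0.7 [ 5.66 -1.46] 8.82
0.8 [ 6.91 -1.78] 9.67
0.9 [ 8.23 -2.12] 10.39
1.0 [ 9.61 -2.47] 10.97
1.1 [11.05 -2.84] 11.4
1.2 [12.51 -3.22] 11.69
1.3 [14.  -3.6] 11.82
1.4 [15.49 -3.98] 11.79
1.5 [16.98 -4.36] 11.62
1.6 [18.44 -4.74] 11.29
1.7 [19.86 -5.11] 10.81
1.8 [21.22 -5.46] 10.19
0.0 [ 0. -0.] 0.0
0.078 [ 0.28 -0.07] 0.89
0.157 [ 0.62 -0.16] 1.76
0.236 [ 1.03 -0.26] 2.59
0.314 [ 1.5  -0.39] 3.4
0.392 [ 2.03 -0.52] 4.16
0.471 [ 2.62 -0.67] 4.87
0.55 [ 3.26 -0.84] 5.53
0.628 [ 3.95 -1.01] 6.15
0.706 [ 4.68 -1.2 ] 6.7
0.785 [ 5.45 -1.4 ] 7.19
```

Call:
{"method": "carry_out", "body": {
  "targets": [
    [0.4,-0.1,1.5,0,0],
    [1.0,-0.25,2.9,0,0],
    [1.7,-0.4,4.3,0,0],
    [2.5,-0.65,5.6,0,0],
    [3.45,-0.9,6.75,0,0],
    [4.5,-1.15,7.85,0,0],
    [4.5,-1.15,7.85,0,0]
  ]
}}

```text
time: 4.98
position: [0.5398, 0.1012, 0.2287]
tcp_rot: [0.127, 0.992, 0.001, 0.001]
force: [-4.7, 3.6, 2.9]
opening: 0.201
gripper_force: 61.1
```

Tracking well with low forces, so I continue to about 1.72 rad.

Call:
{"method": "carry_out", "body": {
  "targets": [
    [1.15,-0.3,1.0,0,0],
    [2.4,-0.6,1.85,0,0],
    [3.7,-0.95,2.55,0,0],
    [5.1,-1.3,3.15,0,0],
    [6.55,-1.7,3.55,0,0],
    [8.0,-2.05,3.85,0,0],
    [8.0,-2.05,3.85,0,0]
  ]
}}

```text
time: 5.57
position: [0.6197, 0.081, 0.2656]
tcp_rot: [0.127, 0.992, 0.001, 0.0]
force: [-3.5, 1.4, 8.5]
opening: 0.196
gripper_force: 61.7
```

Call:
{"method": "carry_out", "body": {
  "targets": [
    [1.5,-0.4,0.15,0,0],
    [3.0,-0.75,0.1,0,0],
    [4.45,-1.15,-0.05,0,0],
    [5.9,-1.5,-0.4,0,0],
    [7.35,-1.9,-0.9,0,0],
    [8.0,-2.05,-1.15,0,0],
    [8.0,-2.05,-1.15,0,0]
  ]
}}

```text
time: 6.15
position: [0.6993, 0.0607, 0.2537]
tcp_rot: [0.127, 0.992, 0.001, 0.0]
force: [0.1, 1.4, 6.6]
opening: 0.199
gripper_force: 68.4
```

Call:
{"method": "carry_out", "body": {
  "targets": [
    [0.4,-0.1,-0.2,0,0],
    [0.4,-0.1,-0.2,0,4],
    [0.4,-0.1,-0.2,0,7],
    [0.4,-0.1,-0.2,0,8.5],
    [0.4,-0.1,-0.2,0,8.5],
    [0.4,-0.1,3,0,8.5],
    [0.4,-0.1,7,0,8.5],
    [0.4,-0.1,10,0,8.5]
  ]
}}

```text
time: 6.82
position: [0.7022, 0.0591, 0.3565]
tcp_rot: [0.127, 0.992, 0.0, 0.001]
force: [0.8, 0.4, 0.6]
opening: 0.998
gripper_force: 0.0
```

Call:
{"method": "carry_out", "body": {
  "targets": [
    [-4,1,0,0,8.5],
    [-8,2,0,0,8.5],
    [-12,3,0,0,8.5],
    [-16,4,0,0,8.5],
    [-18,4.5,0,0,8.5],
    [-18,4.5,-3,0,8.5],
    [-18,4.5,-5,0,8.5],
    [-18,4.5,-5,0,8.5]
  ]
}}

```text
time: 7.48
position: [0.5207, 0.1032, 0.301]
tcp_rot: [0.127, 0.992, -0.001, -0.002]
force: [-0.7, 0.0, -0.2]
opening: 0.993
gripper_force: 0.0
```

```bash
python3 w.py guard_grip w2.png
python3 - <<'E'
from h import *
im,d=env.read_camera('side');w=cv2.imread('pics/w2.png')
cv2.imwrite('pics/c2.png',cv2.resize(np.hstack([im[60:340,100:440],w[70:350,100:440]]),(780,321)))
E
```

```text
7.4833 [0.5207 0.1032 0.301 ] tool y deg 75.44712933962981 F [-0.7  0.  -0.2] 0.993351801937523
guard_grip 0.8 [283.3, 206.8] 22084 [0.555  0.096  0.0848] [ 0.4629 -0.0356  0.0745] [0.6625 0.228  0.1309]
```

View pics/c2.png

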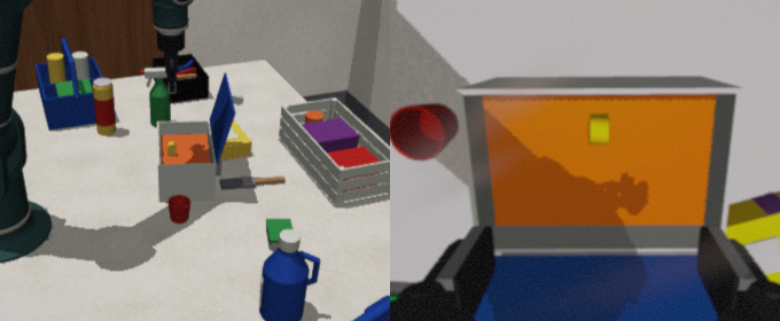

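The side view shows the lid open and leaning back on its stop. In the wrist view the yellow tab is at about (282,182) in full-picture pixels, upright in the middle of the guard. I measure it next.

Run:
```python
from h import *
L=np.load('last.npz');M=dict(mtx=L['mtx'],extrinsics=L['ext'])
hsv=cv2.cvtColor(L['im'],cv2.COLOR_BGR2HSV)
m=np.zeros((420,560),bool);m[155:215,255:310]=True
t=m&(abs(hsv[...,0].astype(int)-29)<7)&(hsv[...,1]>100)
v,u=np.nonzero(t);print(u.min(),u.max(),v.min(),v.max(),len(u))
T=world('',L['d'],M,t);T=T[T[:,2]>.095]
yaw=np.radians(75.6-90);ex=np.array([np.cos(yaw),np.sin(yaw)]);ey=np.array([-ex[1],ex[0]])
x=T[:,:2]@ex;y=T[:,:2]@ey
print(np.percentile(x,[1,50,99]),np.percentile(y,[1,50,99]),np.percentile(T[:,2],[1,50,99]))
xc=(np.percentile(x,1)+np.percentile(x,99))/2;yc=(np.percentile(y,1)+np.percentile(y,99))/2
print('centre',xc*ex+yc*ey,'tcp',env.get_obs()['position'])
# text check via lid grip pinch
print(np.array([.494,.1129])+.027*ex)
# second view: side camera triangulation
Ms=env.camera_model('side');im,d=env.read_camera('side');r=env.outline_of('guard','side')[0]
h=cv2.cvtColor(im,cv2.COLOR_BGR2HSV);reg=cv2.morphologyEx(r['region'].astype(np.uint8),cv2.MORPH_CLOSE,np.ones((9,9)))>0
s=reg&(abs(h[...,0].astype(int)-28)<8)&(h[...,1]>90)
v,u=np.nonzero(s);print(len(u),u.mean(),v.mean())
P=world('',d,Ms,s);print(np.median(P,0),P.max(0),P.min(0))
```

```text
274 290 170 195 400
[0.46546676 0.4742337  0.48737937] [0.22215429 0.23061    0.23906627] [0.09574716 0.12353938 0.12643078]
centre [0.5188058  0.10488364] tcp [0.52279006 0.10424853 0.30487918]
[0.52015175 0.10618537]
58 248.94827586206895 189.01724137931035
[0.51755459 0.09703789 0.11669224] [0.52904706 0.11101871 0.1277058 ] [0.50768912 0.08852632 0.08827035]
```

Call:
{"method": "carry_out", "body": {
  "targets": [
    [-0.2,0.1,-4,0,8.5],
    [-0.2,0.1,-8,0,8.5],
    [-0.2,0.1,-12,0,8.5],
    [-0.2,0.1,-16,0,8.5],
    [-0.2,0.1,-19,0,8.5],
    [-0.2,0.1,-20.4,0,8.5],
    [-0.2,0.1,-20.4,0,4],
    [-0.2,0.1,-20.4,0,0]
  ]
}}

```text
time: 8.4
position: [0.5212, 0.1055, 0.1009]
tcp_rot: [0.126, 0.992, 0.0, 0.0]
force: [0.2, 0.2, 1.0]
opening: 0.743
gripper_force: 0.0
```

Call:
{"method": "carry_out", "body": {
  "targets": [
    [0,0,0,0,0],
    [0,0,0,0,0],
    [0,0,0,0,0],
    [0,0,0,0,0],
    [0,0,0,0,0]
  ]
}}

```text
time: 8.82
position: [0.5212, 0.1059, 0.101]
tcp_rot: [0.126, 0.992, 0.001, 0.001]
force: [0.1, 4.9, 6.2]
opening: 0.195
gripper_force: 63.0
```

The TCP is 5 mm higher than planned, so I regrasp lower.

Call:
{"method": "carry_out", "body": {
  "targets": [
    [0,0,0,0,3],
    [0,0,0,0,3],
    [-0.1,0,-0.5,0,3],
    [-0.1,0,-0.5,0,3],
    [-0.1,0,-0.5,0,0],
    [-0.1,0,-0.5,0,0],
    [-0.1,0,-0.5,0,0],
    [-0.1,0,-0.5,0,0]
  ]
}}

```text
time: 9.48
position: [0.5194, 0.1063, 0.0948]
tcp_rot: [0.126, 0.992, 0.001, 0.0]
force: [3.0, 7.3, -3.9]
opening: 0.202
gripper_force: 60.0
```

Call:
{"method": "carry_out", "body": {
  "targets": [
    [0,0,0,0,0],
    [0.25,-0.05,0.9,0,0],
    [0.6,-0.15,1.75,0,0],
    [1.05,-0.25,2.6,0,0],
    [1.5,-0.4,3.4,0,0],
    [2.05,-0.5,4.15,0,0],
    [2.05,-0.5,4.15,0,0]
  ]
}}

```text
time: 10.07
position: [0.5401, 0.1011, 0.137]
tcp_rot: [0.126, 0.992, 0.001, -0.0]
force: [-1.3, 7.4, -4.0]
opening: 0.2
gripper_force: 59.7
```

Call:
{"method": "carry_out", "body": {
  "targets": [
    [0.6,-0.15,0.7,0,0],
    [1.25,-0.3,1.4,0,0],
    [1.9,-0.5,2.0,0,0],
    [2.65,-0.7,2.55,0,0],
    [3.4,-0.9,3.05,0,0],
    [3.4,-0.9,3.05,0,0],
    [3.4,-0.9,3.05,0,0]
  ]
}}

```text
time: 10.65
position: [0.5735, 0.0926, 0.1666]
tcp_rot: [0.126, 0.992, 0.001, -0.001]
force: [0.4, 9.2, -1.9]
opening: 0.199
gripper_force: 60.0
```

Run:
```python
from h import *
M=env.camera_model('side');im,d=env.read_camera('side')
cv2.imwrite('pics/d.png',cv2.resize(im[60:340,100:440],(680,560)))
yaw=np.radians(75.6-90);ex=np.array([np.cos(yaw),np.sin(yaw)])
tubc=np.array([.5195,.106])+.0405*ex
def show(n,c,d,M):
  for r in env.outline_of(n,c)[:1]:
    P=world(c,d,M,cv2.erode(r['region'].astype(np.uint8),np.ones((3,3)))>0)
    x=(P[:,:2]-tubc)@ex;z=P[:,2];h=dict(guard=(.0745,.086),lid=(.0825,.137))[n]
    k=(z>(.09 if n=='guard' else .14))
    vx,vz,x0,z0=cv2.fitLine(np.c_[x,z][k].astype(np.float32),cv2.DIST_HUBER,0,.01,.01).ravel()
    print(n,c,round(r['confidence'],2),k.sum(),'line deg',np.degrees(np.arctan2(vz,vx)),z.max(),x.min(),x.max())
show('guard','side',d,M);show('lid','side',d,M)
M=env.camera_model('wrist');im,d=env.read_camera('wrist');show('guard','wrist',d,M)
M=env.camera_model('top');im,d=env.read_camera('top');show('guard','top',d,M)
o=env.get_obs();p=o['position']
x=(p[:2]-tubc)@ex-.0745;z=p[2]+.019-.082;print('angle',np.degrees(np.arctan2(z,-x)-np.arctan2(32,115)),np.hypot(x,z),np.hypot(.115,.032),o['force'],o['opening'],o['gripper_force'],o['time'])
```

```text
guard side 0.76 719 line deg -42.966805 0.18737765618993096 -0.02763674342111349 0.07587752287455789
lid side 0.86 771 line deg 75.10098 0.2969817283121393 0.0864889727835143 0.16364432929110584
guard wrist 0.6 40983 line deg -42.898422 0.1970404537332226 -0.031279617172099546 0.07730798281886549
guard top 0.75 159 line deg -42.812145 0.18639964731616132 -0.03168337166239546 0.0698704519426178
angle 44.62000688662048 0.11936706887676075 0.11936917525056459 [ 0.66658326  8.19556207 -3.41079579] 0.19697070639344047 59.89874561782926 11.0
```

View pics/d.png

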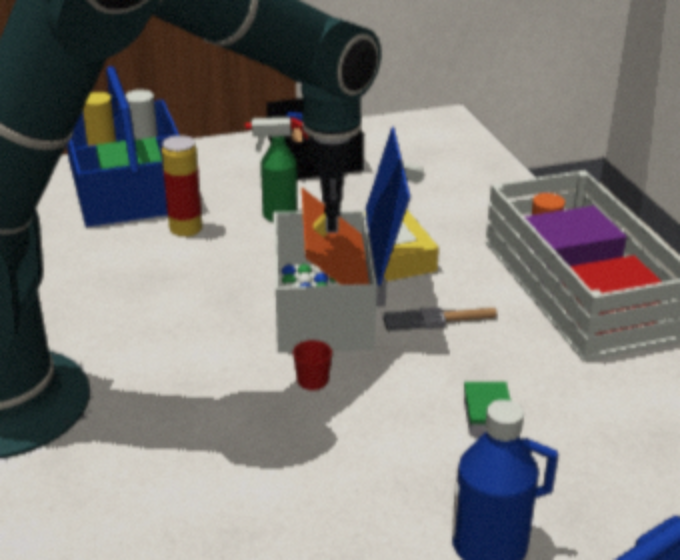

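The side view shows the lid at its stop (about 105°) and the guard held near 43–44.6°, with capsules visible and the bystanders untouched. I nudge the guard up about 1°.

Call:
{"method": "carry_out", "body": {
  "targets": [
    [0.2,-0.05,0.1,0,0],
    [0.2,-0.05,0.1,0,0],
    [0.2,-0.05,0.1,0,0]
  ]
}}

```text
time: 11.25
position: [0.5748, 0.0923, 0.1673]
tcp_rot: [0.126, 0.992, 0.001, -0.001]
force: [-3.6, 9.1, -3.3]
opening: 0.193
gripper_force: 59.9
```

Run:
```python
from h import *
yaw=np.radians(75.6-90);ex=np.array([np.cos(yaw),np.sin(yaw)])
tubc=np.array([.5195,.106])+.0405*ex
for c in ['side','wrist','top']:
    M=env.camera_model(c);im,d=env.read_camera(c);r=env.outline_of('guard',c)[0]
    P=world(c,d,M,cv2.erode(r['region'].astype(np.uint8),np.ones((3,3)))>0);x=(P[:,:2]-tubc)@ex;z=P[:,2];k=z>.09
    vx,vz,_,_=cv2.fitLine(np.c_[x,z][k].astype(np.float32),cv2.DIST_HUBER,0,.01,.01).ravel();print(c,np.degrees(np.arctan2(vz,vx)))
o=env.get_obs();print(o['position'],o['force'],o['gripper_force'],o['time'])
print(env.job_done())
```

```text
side -43.55735
wrist -43.555763
top -43.85202
[0.57475276 0.09227968 0.16727796] [-4.46088707  9.47828232 -2.69972074] 59.900269175413996 11.55
the job is handed in; nothing more can be done
None
```

The lid is open on its stop and released, and the arm is holding the orange guard by its yellow grip at about 44–45° (the cameras last read about 43.6°); I handed the job in at 11.6 s, and the bottles and other things were not touched.

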